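# Get the sugar pot out from behind the canisters

## Task

Lay the coffee tray: the sugar pot stands at the back of the grey caddy, shut in by the tea tin, the canister and the pepper mill. Stand those three on the chopping board first, then take the sugar pot and set it in the middle of the cork coaster on the tray, and only then put the three back in the caddy, each on the very spot where it stood at the start. Keep everything upright, set each thing down rather than dropping it, and leave the mug and the soap bottle alone.

Things in the scene. Friction and masses are not known exactly. Their poses are not given: they have to be found in the camera images.
- tin: square steel tea tin, 50 x 50 mm in plan, 115 mm tall; its lid, the top 15 mm, is 52 x 52 mm. Origin: centre of its underside; z up, x and y square to its sides. Starts in the caddy on one of three spots around the sugar pot.
- canister: plain white ceramic canister, a straight cylinder 60 mm across and 130 mm tall with a narrow wood-coloured band near the top. Origin: centre of its underside; z up. Starts in the caddy on one of the three spots.
- mill: turned wooden pepper mill, 150 mm tall: foot 54 mm across up to 30 mm height, waist 38 mm at 55 mm height, straight upper body 48 mm across from 90 to 125 mm height, small knob 24 mm across on top. Origin: centre of its underside; z up. Starts in the caddy on one of the three spots.
- sugar: low round white ceramic sugar pot, 54 mm across from 8 to 46 mm height, 64 mm tall over the small knob (16 mm across) of its lid; lid and pot are one piece. Origin: centre of its underside; z up. Stands in the caddy, close behind one of the tall things (farther from the robot) and between the other two, about 70 to 75 mm from each, centre to centre.
- caddy: fixed grey plastic caddy, a shallow tray 210 (x) by 270 (y) mm outside; floor 4 mm thick, rim 14 mm high, 5 mm wide. Origin: centre of its underside; x points to its back, away from the robot. Spots in its frame, within a few mm: (-53, 0), (12, 70), (12, -70) mm for the three tall things, in an order that changes, and (22, 0) mm for the sugar pot.
- board: light wooden chopping board, fixed to the counter, 340 (along its x) by 200 (along its y) mm, 18 mm thick. Origin: centre of its underside. Lies empty to the left or right of the caddy; the three tall things all fit in a row along its x axis, 100 mm apart.
- coaster: round cork coaster, 90 mm across, 6 mm thick, fixed on the dark wooden tray (320 x 200 mm, floor 5 mm, rim 14 mm high) , on the other side of the caddy from the chopping board. Origin: centre of its underside, 5 mm above the counter; its top is 11 mm above the counter.
- mug: white coffee mug, 76 mm across and 85 mm tall with a handle on its own +y side, loose on the tray about 145 mm from the coaster, centre to centre. Bystander. Origin: centre of its underside.
- soap: squat green hand-soap bottle, 56 mm across and 120 mm tall, loose on the counter behind the caddy. Bystander. Origin: centre of its underside.
Things that resemble listed ones, but are neither listed nor needed, are in the scene too. What is shaped like the canister but black or red is not meant.

How it is judged:
By the outcome, as a careful person would: the job done as asked, in the order asked, and still so for the second after the job is handed in, with the robot touching nothing.
It also fails if it takes over 138 s, if anything falls off the work surface, if the arm or the gripper's body presses on something with over 40 N, if the wrist force passes 120 N, or if a joint passes its speed limit or range.

## Robot

A 6-joint arm with a two-finger parallel gripper is mounted at the origin on the work surface. World frame = base frame: x ahead of the robot, y to its left, z up, the work surface at z = 0. Lengths are in m, angles in rad, forces in N, time in s.
With the tool pointing down it reaches from about 0.35 to 0.875 m from the base axis. Payload 4.2 kg.
Tool frame: the origin (TCP) lies at the very end of the fingers, on their centre line; the grasp point (between the pads) lies 19 mm behind it (ctrl.grip_depth is the distance from the TCP to the grasp point, in m); z points along the fingers, y is the line along which they close (so a half turn about z gives the same grasp; the last joint's range is limited). The gripper opens to 85 mm and grips with 20 to 120 N. Pads are 22 mm wide; open, the fingers measure 114 mm over their backs; the gripper's body (76 mm by 85 mm) begins 54 mm behind the grasp point. The pads swing forward as they close: fully open they stand 13 mm farther back than shut.
Start: joints at [1.466, 0.385, 0.008, 0, -1.194, -0.259], TCP at [0.222, 0.584, 0.206] pointing down, gripper open.
Joint ranges: [-3.14, 3.14], [-1.21, 2.06], [-1.07, 1.41], [-3.16, 2.05], [-2.99, -0.16], [-3.1, 3.1]. Speed limits (rad/s): [2.79, 2.79, 3.14, 3.14, 3.14, 3.14].

## Interface

Orientations are given as a unit quaternion [x, y, z, w].
In Python, from cell import ctrl, eoat, monitor, vision gives the robot as it stands. Calls block until the motion is done:
- ctrl.move_ptp(position, orientation): joint-space move of the TCP to a pose.
- ctrl.move_straight(position, frame=None, velocity=0.15, until_force=None): straight line of the TCP; frame=None keeps the orientation; velocity is the mean speed in m/s. With until_force (N) it stops when the force on the tool has changed by that much, and returns True; else False.
- ctrl.movej(angles): joint-space move.
- eoat.gripper_to(opening, force=None): finger opening in m; force is the grip in N (None keeps the last); returns when the fingers have stopped.
- ctrl.wait(seconds).
- ctrl.solve_ik(position, orientation): joint angles nearest the present ones, or None.
- monitor.state(): the state.
- vision.capture(name): name is "side" or "top" or "wrist"; returns the picture (420x560x3 uint8, red, green, blue); there is no depth.
- vision.get_calibration(name): a dict with "mtx" (3x3 intrinsics, pixels), "dist_coeffs" ([k1, k2, p1, p2, k3] as OpenCV has them; the pictures are not rectified), "R" (3x3) and "t" (3): a world point X has camera coordinates R X + t; the wrist camera has in their place "mount" (4x4, takes a point from camera to tool coordinates, whose origin is the TCP and whose axes are the flange's). Camera axes: x right, y down, z forward; pixel columns grow to the right and rows downward; lengths in m; the calibration is good to about 2 mm. A picture is of the moment at which its call begins: read the wrist's pose just before it. get_calibration takes no time and is no camera call.
A pose or a line that the arm cannot do raises ctrl.MotionError and nothing moves.
- ctrl.sign_off(): hands the job in; it is judged then, once.
The state is a dict: "t": time; "qpos": joint angles; "qvel": joint speeds; "effort": joint torques, N m; "tcp_pos": TCP position; "ee_rot": TCP orientation; "ft_force": force on the tool from outside, world axes, zero at the start; "ft_torque": the same for the moment, N m; "opening": finger opening in m; "grasp_force": force on a finger pad.
Only numpy, scipy, OpenCV 4.12 (cv2) and the standard library are available. Lean on these libraries where they do the work, as an engineer would, in place of code of your own. Each camera call takes 0.05 s, during which the arm holds its last target. There are 200 camera calls.

## Working session

There is one attempt and no reset: what is moved stays moved. The work goes in short steps, each a Python script; the robot and the scene stay as the last script left them, time stands still between calls to the robot, and variables do not carry over. Pictures are saved under pics/ and viewed, at most 14 in all, crops included, and the job is handed in when it is done.

```bash
ls; mkdir -p pics; python3 - <<'E'
from cell import ctrl, eoat, monitor, vision
import cv2
for n in ["side","top","wrist"]:
    im=vision.capture(n); cv2.imwrite(f"pics/{n}0.png",im[:,:,::-1])
    c=vision.get_calibration(n); print(n,{k:v.round(4).tolist() if hasattr(v,'round') else v for k,v in c.items()})
print(monitor.state(),ctrl.grip_depth)
E
```

```text
pics
side {'mtx': [[469.9679, 0.0, 277.2889], [0.0, 469.9679, 212.3764], [0.0, 0.0, 1.0]], 'dist_coeffs': [-0.1133, 0.0, 0.0, 0.0, 0.0], 'R': [[0.8826, -0.4696, -0.0229], [-0.2882, -0.5019, -0.8155], [0.3715, 0.7263, -0.5784]], 't': [-0.476, 0.2003, 0.8812]}
top {'mtx': [[447.4157, 0.0, 271.3853], [0.0, 447.4157, 216.5465], [0.0, 0.0, 1.0]], 'dist_coeffs': [-0.0977, 0.0, 0.0, 0.0, 0.0], 'R': [[-0.0009, -1.0, 0.0024], [-0.9893, 0.0005, -0.146], [0.146, -0.0025, -0.9893]], 't': [0.019, 0.5406, 1.0363]}
wrist {'mtx': [[293.3722, 0.0, 276.4754], [0.0, 293.3722, 207.3468], [0.0, 0.0, 1.0]], 'dist_coeffs': [-0.0551, 0.0, 0.0, 0.0, 0.0], 'mount': [[-0.0002, -0.9507, -0.3101, 0.0802], [1.0, -0.0, -0.0006, 0.0004], [0.0005, -0.3101, 0.9507, -0.1674], [0.0, 0.0, 0.0, 1.0]]}
{'t': 0.15, 'qpos': array([ 1.46557436e+00,  3.85392037e-01,  6.92092743e-03, -3.47153249e-04,
       -1.19399689e+00, -2.58592880e-01]), 'qvel': array([-0.00149178, -0.00098125,  0.00442929,  0.00335359,  0.00026923,
        0.00130775]), 'effort': array([-1.53974688e-03, -3.92676151e+01,  1.88579535e+01,  4.18870836e+00,
       -3.44334105e-03, -5.19636856e-06]), 'tcp_pos': array([0.22222294, 0.58363629, 0.20535895]), 'ee_rot': array([ 9.83488482e-01, -1.80968731e-01, -9.68383288e-05,  8.45741639e-04]), 'ft_force': array([ 1.04983347, -0.36396556, -0.02576462]), 'ft_torque': array([-0.00110769,  0.04212334, -0.0138008 ]), 'grasp_force': 0.0, 'opening': 0.08538087521333375} 0.0187
```

View pics/top0.png

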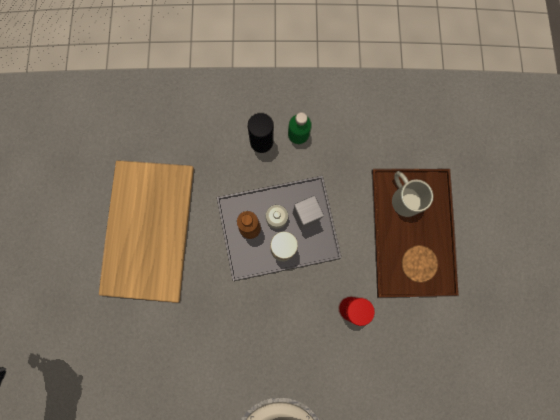

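View pics/side0.png

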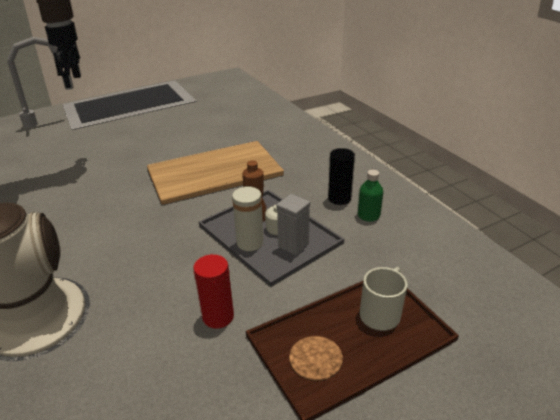

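The top view shows the caddy at (279,229): canister in front (284,245), mill to the left (248,225), tin to the right (309,210), and the sugar pot behind (277,216). The board is on the left at (147,231), the coaster at (420,264) and the mug at (412,200). The side view agrees. It also shows a black and a red decoy canister.

```bash
cat > h.py <<'E'
from cell import ctrl, eoat, monitor, vision
import numpy as np, cv2
from scipy.spatial.transform import Rotation as Ro
def cam(name, st=None):
    c=vision.get_calibration(name); K=np.array(c["mtx"]); d=np.array(c["dist_coeffs"])
    if name!="wrist": return K,d,np.array(c["R"]),np.array(c["t"])
    st=st or monitor.state()
    T=np.eye(4); T[:3,:3]=Ro.from_quat(st["ee_rot"]).as_matrix(); T[:3,3]=st["tcp_pos"]
    M=np.linalg.inv(T@np.array(c["mount"])); return K,d,M[:3,:3],M[:3,3]
def onplane(C,uv,z):
    K,d,R,t=C; p=cv2.undistortPoints(np.array(uv,float).reshape(-1,1,2),K,d)[:,0]
    o=-R.T@t; r=np.c_[p,np.ones(len(p))]@R
    return (o+r*((z-o[2])/r[:,2])[:,None])[:,:2]
def proj(C,X):
    K,d,R,t=C; return cv2.projectPoints(np.array(X,float).reshape(-1,1,3),cv2.Rodrigues(R)[0],t,K,d)[0][:,0]
def down(yaw):  # tool z down; closing line (tool y) at angle yaw-90deg in world; tool x at angle yaw
    return (Ro.from_euler("z",yaw)*Ro.from_euler("x",np.pi)).as_quat()
E
python3 - <<'E'
from h import *
C=cam("top")
for n,uv,z in [("caddy",[(220,194),(324,179),(338,261),(233,278)],.014),("board",[(117,162),(193,166),(181,301),(101,297)],.018),
 ("coaster",[(420,264)],.011),("can",[(284,245)],.134),("mill",[(248,220)],.154),("tin",[(309,210)],.119),("sugar",[(277,213)],.068),("mug",[(412,195)],.09),("red",[(360,312)],.13),("black",[(261,123)],.13),("soap",[(300,120)],.12)]:
    print(n,onplane(C,uv,z).round(3).tolist())
C0=onplane(C,[(279,229)],.05)[0]
print(C0)
for yaw in (0,np.pi,np.pi/2,-np.pi/2):
  for z in (.25,.3,.35):
    print(yaw,z,ctrl.solve_ik([C0[0]-.14*np.cos(yaw),C0[1]-.14*np.sin(yaw),z],down(yaw)))
E
```

```text
caddy [[0.601, 0.146], [0.639, -0.113], [0.435, -0.144], [0.394, 0.112]]
board [[0.684, 0.409], [0.672, 0.215], [0.339, 0.236], [0.346, 0.433]]
coaster [[0.427, -0.347]]
can [[0.464, -0.008]]
mill [[0.516, 0.069]]
tin [[0.544, -0.065]]
sugar [[0.545, 0.006]]
mug [[0.584, -0.309]]
red [[0.32, -0.172]]
black [[0.743, 0.042]]
soap [[0.754, -0.047]]
[0.50925373 0.00062799]
0 0.25 [ 4.49257358e-01 -1.09255306e-01 -4.71136993e-01  4.44089210e-16
 -1.20891464e+00  1.12153897e+00]
0 0.3 [ 4.49257358e-01 -1.37672404e-01 -3.70580831e-01  4.44089210e-16
 -1.33788790e+00  1.12153897e+00]
0 0.35 [ 4.49257358e-01 -1.53537250e-01 -2.62941432e-01  4.44089210e-16
 -1.46139214e+00  1.12153897e+00]
3.141592653589793 0.25 [ 2.49651218e-01  4.02745739e-01  1.45039307e-01 -4.44089210e-16
 -1.31308989e+00 -1.82044754e+00]
3.141592653589793 0.3 [ 2.49651218e-01  3.84662980e-01  2.38529614e-01 -4.44089210e-16
 -1.42466296e+00 -1.82044754e+00]
3.141592653589793 0.35 [ 2.49651218e-01  3.76481304e-01  3.45331918e-01 -4.44089210e-16
 -1.53964694e+00 -1.82044754e+00]
1.5707963267948966 0.25 None
1.5707963267948966 0.3 None
1.5707963267948966 0.35 None
-1.5707963267948966 0.25 [ 0.57671536  0.18981912 -0.15493432  0.         -1.22604289 -0.57671536]
-1.5707963267948966 0.3 [ 0.57671536  0.16469677 -0.06261331  0.         -1.34348626 -0.57671536]
-1.5707963267948966 0.35 [ 0.57671536  0.14983153  0.03967289  0.         -1.46063769 -0.57671536]
```

```bash
python3 - <<'E'
from h import *
import pickle
S={}
for n,p,yaw in [("w1",[.43,0,.33],0),("w2",[.59,0,.33],np.pi),("w3",[.43-.05,-.345,.3],0)]:
    ctrl.move_ptp(p,down(yaw)); ctrl.wait(.2); st=monitor.state(); im=vision.capture("wrist")
    S[n]=st; cv2.imwrite(f"pics/{n}.png",im[:,:,::-1]); print(n,st["t"],st["tcp_pos"])
pickle.dump(S,open("S.pkl","wb"))
im=vision.capture("top"); cv2.imwrite("pics/top1.png",im[:,:,::-1])
E
```

```text
w1 2.6083 [0.43012783 0.00043078 0.3297879 ]
w2 5.425 [5.89946557e-01 8.91688148e-06 3.30122308e-01]
w3 8.875 [ 0.38011044 -0.34492002  0.29997786]
```

View pics/w1.png

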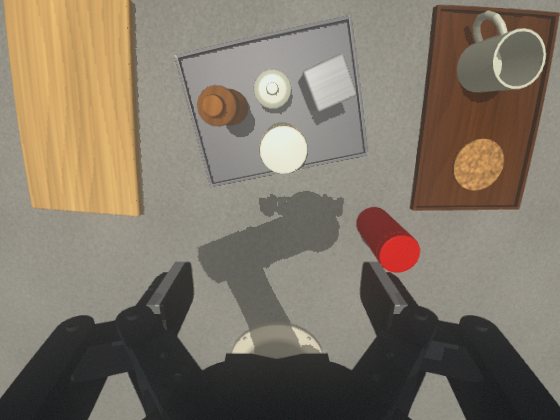

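View pics/w2.png

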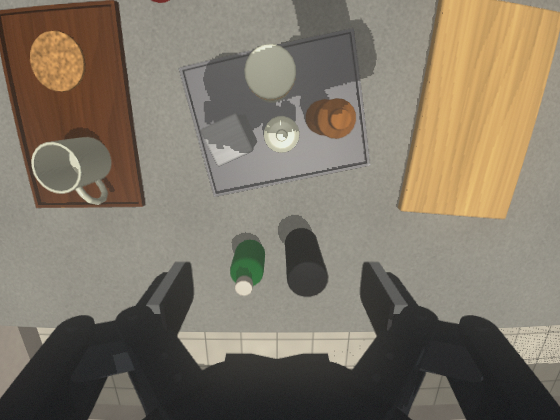

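View pics/w3.png

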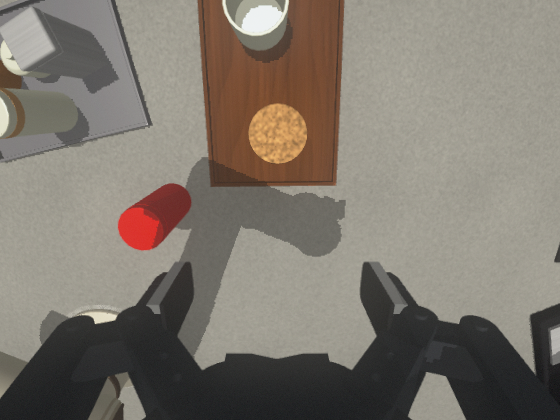

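w1 shows the canister at (284,149), the mill knob at (213,104), the sugar pot at (272,88), the tin top at about (329,82), and the coaster at (479,164). w2 shows the same scene from the opposite side, with the canister at (270,71) and the mill knob at (343,118). w3 shows the coaster at (278,133). I'll zoom in for precise pixels.

```bash
python3 - <<'E'
import cv2
for n,(x0,y0) in {"w1":(180,40),"w2":(190,40)}.items():
    im=cv2.imread(f"pics/{n}.png")[y0:y0+140,x0:x0+190]
    im=cv2.resize(im,None,fx=4,fy=4,interpolation=cv2.INTER_CUBIC)
    for i in range(0,190,20): cv2.putText(im,str(x0+i),(i*4,10),0,.4,(0,255,255),1); cv2.line(im,(i*4,0),(i*4,560),(0,255,255) if i%40==0 else (0,200,0),1)
    for i in range(0,140,20): cv2.putText(im,str(y0+i),(0,i*4+10),0,.4,(0,255,255),1); cv2.line(im,(0,i*4),(760,i*4),(0,200,0),1)
    cv2.imwrite(f"pics/{n}c.png",im)
E
```

```text
(no output)
```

View pics/w1c.png

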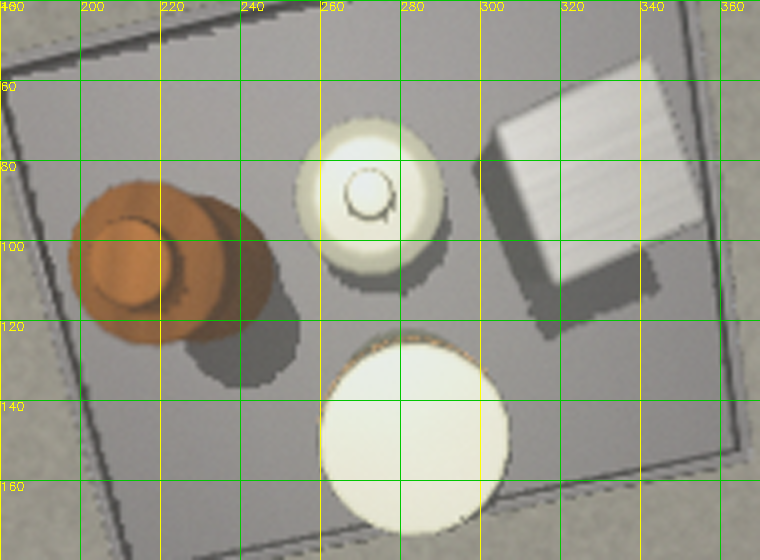

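View pics/w2c.png

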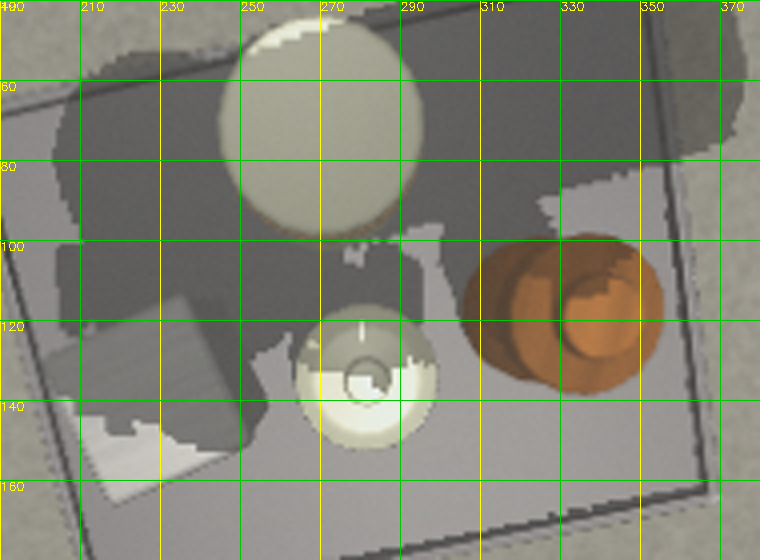

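In the zoomed crops I read the object-top centres and the tin's corners off the grid. Next I'll turn these into positions and cross-check the views.

```bash
python3 - <<'E'
from h import *
import pickle
S=pickle.load(open("S.pkl","rb"))
C={n:cam("wrist",S[n]) for n in S}; C["top0"]=cam("top")
O={"w1":(180,40),"w2":(190,40)}
M={"can":(.134,[(415,438.5)],[(321,126)]),"millbody":(.129,[(146.5,262)],[(587,314)]),"knob":(.154,[(130,262)],[(601,315)]),
"tin":(.119,[(497,128),(648,60),(706,217),(556,285)],[(113,502),(42,357),(182,295),(245,450)]),
"sugar":(.05,[(370,195.5)],[(366.5,377.5)]),"sknob":(.068,[(370,193)],[(367,382)]),
"caddy":(.014,[(742,450)],[(0,116)]) }
for k,(z,a,b) in M.items():
    for n,p in (("w1",a),("w2",b)):
        q=onplane(C[n],(np.array(p)+.5)/4-.5+O[n],z); e=q-np.roll(q,1,0)
        print(k,n,q.mean(0).round(4), "" if len(q)<4 else np.c_[np.hypot(*e.T).round(4),np.degrees(np.arctan2(e[:,1],e[:,0])).round(1)%90].tolist())
for n in ("w1","w3","top0"):
    h=cv2.cvtColor(cv2.imread(f"pics/{n}.png"),cv2.COLOR_BGR2HSV)
    m=cv2.inRange(h,(8,100,120),(25,255,255)); m=cv2.morphologyEx(m,cv2.MORPH_OPEN,np.ones((3,3)))
    m=cv2.morphologyEx(m,cv2.MORPH_CLOSE,np.ones((5,5)))
    cs=cv2.findContours(m,0,cv2.CHAIN_APPROX_NONE)[0]
    for c in cs:
        if cv2.contourArea(c)<200: continue
        q=onplane(C[n],c,.011); (x,r)=cv2.minEnclosingCircle(q.astype(np.float32))
        A=np.c_[2*q,np.ones(len(q))]; s=np.linalg.lstsq(A,(q**2).sum(1),rcond=None)[0]
        print(n,"coaster?",s[:2].round(4),np.sqrt(s[2]+s[0]**2+s[1]**2).round(4)) if r<.06 else None
# board corners in w1, w2
print("board w1",onplane(C["w1"],[(141,215),(33,207),(131,0)],.018).round(3).tolist(),"w2",onplane(C["w2"],[(401,209),(506,218),(442,0)],.018).round(3).tolist())
# fit lines in top: board
h=cv2.cvtColor(cv2.imread("pics/top0.png"),cv2.COLOR_BGR2HSV)
m=cv2.inRange(h,(10,70,90),(28,255,255)); c=max(cv2.findContours(cv2.morphologyEx(m,cv2.MORPH_OPEN,np.ones((5,5))),0,1)[0],key=cv2.contourArea)
q=onplane(C["top0"],c,.018); print("board top",cv2.minAreaRect((q*1000).astype(np.float32)))
E
```

```text
can w1 [ 0.4666 -0.0084] 
can w2 [ 0.4645 -0.0071] 
millbody w1 [0.5185 0.072 ] 
millbody w2 [0.5165 0.0729] 
knob w1 [0.518  0.0718] 
knob w2 [0.5163 0.072 ] 
tin w1 [ 0.5442 -0.0645] [[0.0489, 23.3], [0.048, 23.5], [0.0483, 24.900000000000006], [0.0494, 24.299999999999997]]
tin w2 [ 0.5438 -0.0636] [[0.0465, 21.0], [0.0501, 23.30000000000001], [0.0485, 22.299999999999997], [0.0512, 21.0]]
sugar w1 [0.5428 0.0063] 
sugar w2 [0.541  0.0075] 
sknob w1 [0.5423 0.0061] 
sknob w2 [0.5413 0.0074] 
caddy w1 [ 0.4481 -0.1456] 
caddy w2 [ 0.445  -0.1322] 
w1 coaster? [ 0.4285 -0.3459] 0.0443
w1 coaster? [0.5205 0.0954] 0.0298
w3 coaster? [ 0.5903 -0.3815] 0.0132
w3 coaster? [ 0.5631 -0.2487] 0.0311
top0 coaster? [ 0.4281 -0.3463] 0.0429
board w1 [[0.34, 0.238], [0.354, 0.436], [0.67, 0.211]] w2 [[0.669, 0.217], [0.686, 0.415], [0.349, 0.241]]
board top ((512.4271850585938, 328.0301513671875), (201.63758850097656, 341.2673034667969), 85.38192749023438)
```

```bash
cat >> h.py <<'E'
d=np.radians
u=np.array([np.cos(d(-4.4)),np.sin(d(-4.4))]); B=np.array([.512,.328])
FL,BD,CO=.004,.018,.011
# name: (spot xy, yaw, TCP height above underside, grip N, board xy, board yaw)
OBJ={"can":((.4655,-.0078),d(9),.080,60,B-.1*u,0.),
"mill":((.5174,.0722),d(9),.090,50,B,0.),
"tin":((.5440,-.0640),d(23.3-90),.056,50,B+.1*u,d(-50)),
"sugar":((.5420,.0068),d(9),.013,40,None,0.)}
def info(tag):
    s=monitor.state(); print(tag,"t",round(s["t"],1),"open",round(s["opening"]*1e3,1),"gf",round(s["grasp_force"],1),"F",s["ft_force"].round(1),"z",s["tcp_pos"][2].round(4))
def pick(n,xy,yaw,floor):
    h,f=OBJ[n][2:4]; z=floor+h
    ctrl.move_ptp([*xy,max(z+.1,.2)],down(yaw)); ctrl.move_straight([*xy,z],velocity=.2)
    eoat.gripper_to(.02,force=f); info("grip "+n)
    ctrl.move_straight([*xy,z+.19],velocity=.25)
def place(n,xy,yaw,floor):
    z=floor+OBJ[n][2]
    ctrl.move_ptp([*xy,floor+.19+OBJ[n][2]],down(yaw)); ctrl.move_straight([*xy,z+.008],velocity=.2); ctrl.wait(.15)
    r=ctrl.move_straight([*xy,z-.003],velocity=.02,until_force=4); info(f"down {n} {r}")
    eoat.gripper_to(.08); ctrl.move_straight([*xy,max(z+.1,.2)],velocity=.25)
E
python3 - <<'E'
from h import *
for n,(xy,yaw,h,f,b,by) in OBJ.items():
    for p,y in ((xy,yaw),(b,by)):
        if p is not None: print(n,[None if q is None else q.round(2).tolist() for q in (ctrl.solve_ik([*p,.01+h],down(y)),ctrl.solve_ik([*p,.22+h],down(y)))])
print(ctrl.solve_ik([.428,-.346,.02],down(0)),ctrl.solve_ik([.428,-.346,.25],down(0)))
pick("can",*OBJ["can"][:2],FL); info("lifted")
place("can",*OBJ["can"][4:],BD); info("done")
cv2.imwrite("pics/top2.png",vision.capture("top")[:,:,::-1])
E
```

```text
can [[0.33, 0.24, -0.53, 0.0, -0.79, 1.39], [0.33, 0.05, -0.19, 0.0, -1.33, 1.39]]
can [[0.99, 0.35, -0.38, 0.0, -0.85, 0.58], [0.99, 0.17, -0.06, 0.0, -1.34, 0.58]]
mill [[0.45, 0.32, -0.39, 0.0, -0.86, 1.28], [0.45, 0.15, -0.06, 0.0, -1.36, 1.28]]
mill [[0.84, 0.45, -0.18, 0.0, -0.95, 0.74], [0.84, 0.31, 0.15, 0.0, -1.41, 0.74]]
tin [[0.18, 0.4, -0.37, 0.0, -0.81, 0.23], [0.18, 0.21, -0.06, 0.0, -1.3, 0.23]]
tin [[0.72, 0.61, 0.01, 0.0, -0.98, -0.02], [0.72, 0.47, 0.31, 0.0, -1.41, -0.02]]
sugar [[0.31, 0.45, -0.42, 0.0, -0.7, 1.42], [0.31, 0.22, -0.15, 0.0, -1.19, 1.42]]
[-3.85252447e-01  4.67157696e-01 -4.02026880e-01  4.44089210e-16
 -7.01611751e-01  1.95604877e+00] [-0.38525245  0.22869084 -0.10459621  0.         -1.23750928  1.95604877]
grip can t 11.4 open 57.7 gf 65.7 F [-0.1  0.1  5.6] z 0.0857
lifted t 12.3 open 57.9 gf 65.0 F [-0.   1.4 -4.8] z 0.2716
down can True t 15.3 open 57.6 gf 66.0 F [-1.6 -0.6  4.6] z 0.0998
done t 16.2 open 80.1 gf 0.0 F [-0.1 -0.4 -0.9] z 0.2002
```

```bash
python3 - <<'E'
from h import *
for n in ("mill","tin"):
    pick(n,*OBJ[n][:2],FL); place(n,*OBJ[n][4:],BD)
info("done")
ctrl.move_ptp([.46,.0,.25],down(0)); ctrl.wait(.1); C=cam("wrist"); im=vision.capture("wrist"); t=vision.capture("top")
cv2.imwrite("pics/w4.png",np.hstack([im[:,140:440],t[100:,80:480][:, :400].repeat(1,0) if 0 else cv2.resize(t[100:320,80:480],(500,275)).copy() if 0 else cv2.copyMakeBorder(t[60:360,60:480],0,120,0,0,0)])[:,:,::-1])
E
```

```text
grip mill t 18.4 open 44.9 gf 50.6 F [-0.8  1.6  5.9] z 0.0958
down mill True t 21.9 open 44.8 gf 52.2 F [-1.3  0.9  3.9] z 0.1098
grip tin t 25.6 open 51.1 gf 53.5 F [-0.9  0.2  5.7] z 0.0615
down tin True t 29.6 open 51.4 gf 53.4 F [0.  0.7 5.8] z 0.0756
done t 30.6 open 79.8 gf 0.0 F [-0.9 -0.  -0.5] z 0.1998
```

View pics/w4.png

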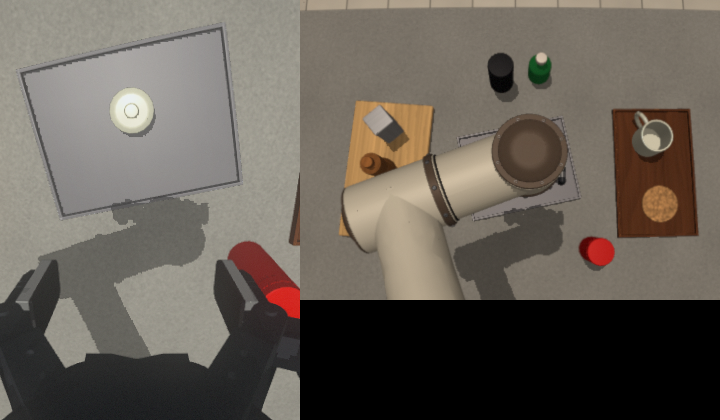

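The caddy now holds only the sugar pot, at crop (131,110). The tin and mill stand upright on the board, with the arm hiding the canister. The mug and soap bottle haven't moved.

```bash
python3 - <<'E'
from h import *
pick("sugar",*OBJ["sugar"][:2],FL); place("sugar",(.428,-.346),0.,CO)
ctrl.move_ptp([.37,-.346,.25],down(0)); ctrl.wait(.1); info("x")
import pickle; pickle.dump(monitor.state(),open("S5.pkl","wb"))
im=vision.capture("wrist"); t=vision.capture("top")
cv2.imwrite("pics/w5raw.png",im[:,:,::-1]); cv2.imwrite("pics/top5.png",t[:,:,::-1])
cv2.imwrite("pics/w5.png",cv2.resize(np.hstack([im[40:220,180:380],t[140:320,80:280]]),None,fx=2,fy=2)[:,:,::-1])
E
```

```text
grip sugar t 34.1 open 50.2 gf 40.2 F [-2.2  0.1  6.3] z 0.0187
down sugar True t 38.0 open 49.8 gf 42.6 F [-0.5  0.4  4.4] z 0.0258
x t 39.8 open 79.8 gf 0.0 F [-0.1 -0.3 -0. ] z 0.2481
```

View pics/w5.png

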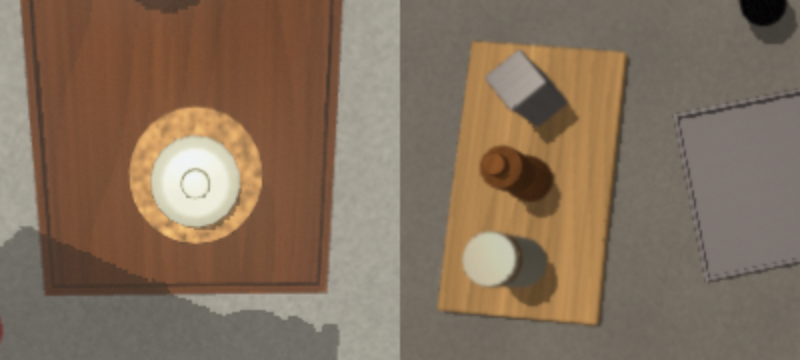

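```bash
python3 - <<'E'
from h import *
import pickle
C=cam("wrist",pickle.load(open("S5.pkl","rb")))
f=lambda x,y:(180+(x+.5)/2-.5,40+(y+.5)/2-.5)
print("coaster",onplane(C,[f(129.5,175),f(262.5,175),f(196,107),f(196,242)],.011).round(4).tolist(), "sugar",onplane(C,[f(195.5,181)],.057),"knob",onplane(C,[f(195,183.5)],.075))
E
```

```text
coaster [[0.4297, -0.3026], [0.4297, -0.3916], [0.4726, -0.3471], [0.3847, -0.3472]] sugar [[ 0.42850023 -0.34675382]] knob [[ 0.42820546 -0.34646045]]
```

The sugar pot sits within about 1 mm of the coaster's centre, and all three tall things stand upright on the board. Now I'll put them back.

```bash
python3 - <<'E'
from h import *
import pickle
for n in ("tin","mill","can"):
    pick(n,*OBJ[n][4:],BD); place(n,*OBJ[n][:2],FL)
S={}
for n,p,yaw in [("r1",[.43,0,.33],0)]:
    ctrl.move_ptp(p,down(yaw)); ctrl.wait(.3); st=monitor.state(); im=vision.capture("wrist"); S[n]=st
pickle.dump(S,open("S6.pkl","wb")); info("end")
x0,y0=180,40; im=cv2.resize(im[y0:y0+140,x0:x0+190],None,fx=4,fy=4,interpolation=cv2.INTER_CUBIC)
cv2.imwrite("pics/r1c.png",im[:,:,::-1])
E
```

```text
grip tin t 43.6 open 51.0 gf 53.6 F [-1.  -1.1  5.1] z 0.076
down tin True t 47.5 open 51.5 gf 53.6 F [-1.5  0.   4.1] z 0.062
grip mill t 51.2 open 44.7 gf 50.8 F [-1.3 -0.7  6.8] z 0.1101
down mill True t 54.7 open 44.4 gf 52.2 F [-0.5 -1.1  4.6] z 0.0961
grip can t 57.8 open 58.0 gf 65.7 F [ 1.4 -0.9  5.9] z 0.1002
down can True t 61.6 open 57.7 gf 66.0 F [-0.6 -0.1  4.7] z 0.0862
end t 63.5 open 79.8 gf 0.0 F [-0.2  0.6  0.1] z 0.329
```

View pics/r1c.png

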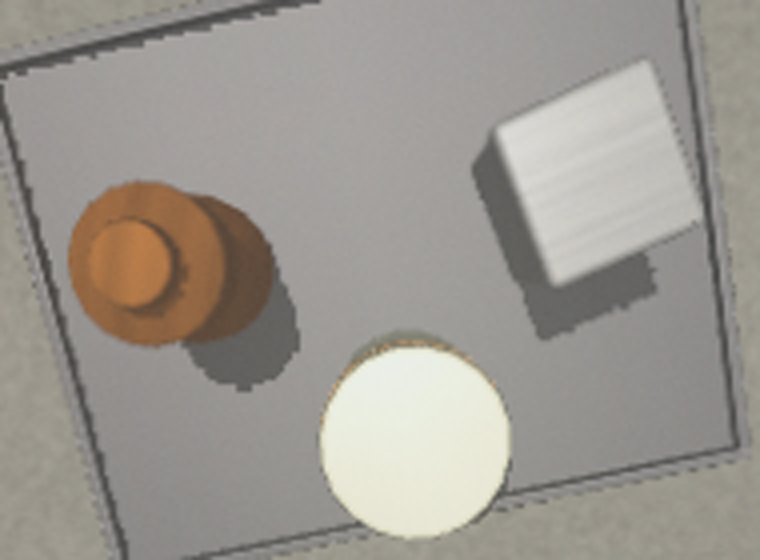

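In the same crop all three are back within about 1 mm of where they started: canister (415,441) against (415,438), mill (147,263) against (146,262), and the tin corners within about 4 zoomed px.

```bash
python3 -c "
from h import *
print(ctrl.sign_off())"
```

```text
the job is handed in; nothing more can be done
None
```

The job is handed in: the sugar pot stands within about 1 mm of the coaster's centre, the tin, mill and canister are back within about 1 mm of where they stood, and the mug and soap bottle were left alone, in about 64 s of the 138 s allowed.

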